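Slide the thick gauge rod home on the V-groove bench

ROBOT

A 6-joint arm with a two-finger parallel gripper is mounted at the origin on a cart in front of the work surface, level with it; the furniture and walls round the work are solid. World frame = base frame: x ahead of the robot, y to its left, z up, the work surface at z = 0. Lengths are in mm, angles in degrees, forces in N, time in s.
With the tool pointing down it reaches from about 350 to 850 mm from the base axis. Payload 8.1 kg.
Tool frame: the origin (TCP) lies between the finger pads; the fingertips stand 8 mm ahead of it and the grasp point (between the pads) lies 11 mm behind it (r.tip_extent is the distance from the TCP to the fingertips, in mm); z points along the fingers, y is the direction in which the jaws open and shut (so a half turn about z gives the same grasp; the last joint's range is limited). The gripper opens to 85 mm and grips with 20 to 120 N. Pads are 22 mm wide; open, the fingers measure 114 mm over their backs; the gripper's body (76 mm by 85 mm) begins 54 mm behind the grasp point. The pads swing forward as they close: fully open they stand 13 mm farther back than shut.
Start: joints at [58.19, 7.471, 85.268, -0, 87.261, -4.893], TCP at [271.605, 535.01, 205.892] pointing down, gripper open.
Joint ranges: [-169.43, 169.43], [-51.17, 129.36], [1.28, 143.12], [-76.62, 256.62], [0, 156.53], [-152.29, 152.29]. Speed limits (degrees/s): [136.94, 136.94, 159.86, 180, 180, 180].

INTERFACE

Orientations are given as [roll, pitch, yaw] about the fixed x, y, z axes, in that order (R = Rz(yaw) Ry(pitch) Rx(roll)).
In Python, from bench import sensors, viewer, hand_in, r gives the robot as it stands. The module is installed in compiled form; this text tells all that it offers.
- The arm moves only by the tool move_arm, never from a script. Its argument "rows" is a list that holds one entry, the list of rows, each a list of 6 numbers: the shift along the tool's x, y, z in m, then the turn, a rotation vector about the tool's x, y, z in degrees. In form: [[[tx, ty, tz, rx, ry, rz], ...]]. A call has 1 to 20 rows; each row is the pose to reach, as a shift and turn from the pose commanded when the call began, along the tool's axes at that moment; what a row does not reach only later rows make up. A row lasts 1/10 s, in which the tool goes at most 50 mm and 8.59 degrees, less where a joint would pass 70% of its speed; a pose out of reach is approached as far as the arm can. A call with a gripper value outside its range is refused whole. "grip" is the opening, from 0 (shut) to 1 (fully open), set as the call begins (left out, the last holds). The fingers move at their own pace and stop on an object; "newtons" is the grip in N (left out, the last holds). Time passes only in rows, so rows that repeat a pose let the fingers close. It gives the time, the measured TCP pose, the force and the opening at its end, in the units of the state.
- sensors.sense(): the state, without advancing time (a new reading comes with each control period).
- viewer.snapshot(name): name is "side" or "top"; returns a dict with "color" (400x640x3 uint8, red, green, blue), "camera_matrix" (3x3 intrinsics, pixels), "k1" (the pictures are not rectified: a ray, as slopes to the right and down, at radius r is drawn at 1 + k1 r^2 times it, then the intrinsics apply), "R" (3x3) and "t" (3): a world point X has camera coordinates R X + t. Camera axes: x right, y down, z forward; pixel columns grow to the right and rows downward; lengths in mm; the calibration is good to about 2 mm. A picture is of the moment at which its call begins. There is no depth.
- hand_in(): hands the job in, once; it reports no verdict.
The state is a dict: "time": time; "joint_pos": joint angles; "qd": joint speeds; "joint_efforts": joint torques, N m; "tool_pos": TCP position; "tcp_rot": TCP orientation; "ft_force": force on the tool from outside, world axes, zero at the start; "wrist_torque": the same for the moment, N m; "finger_gap": finger opening in mm.
Only numpy, scipy, OpenCV 4.12 (cv2) and the standard library are available. Lean on these libraries where they do the work, as an engineer would, in place of code of your own. Each camera call takes 0.05 s, during which the arm holds its last target.

TASK

Two metal rods lie in the two V-grooves of the small measuring bench, both short of its upright end stop plate. Slide the thicker rod along its groove until its end rests against the end stop, keeping it down in the groove all the way, and let go of it. Leave the slimmer rod where it lies.

Things in the scene. Friction and masses are not known exactly. Their poses are not given: they have to be found in the camera images.
- v_bench: fixed measuring bench, grey base plate 150 (x) x 250 (y) x 8 mm; origin: centre of its underside, on the worktop, z up. Two dark steel rails along its y axis, centred at x = -45 and +45 mm, each 36 mm wide, y = -118 to +110 mm, tops at z = 34 mm, each with a 90 degree V-groove 20 mm wide, 10 mm deep along its middle. Stop plate across the +y end; the -y end is open
- end_stop (a point): middle of the end stop's touching plane: bench x = 0, y = +107, z = 40 mm. The upright grey stop plate (150 mm wide, 12 mm thick, top at z = 58 mm) has a round steel anvil, 22 mm across, in line with each groove; the anvil faces lie in this plane. A rod touches when its centre is 60 mm short of it, at bench y = +47 mm
- thick_rod: the thicker rod: plain round aluminium, 24 mm diameter, 120 mm long, 0.1 to 0.2 kg, loose in either groove, 50 to 90 mm short of the stop. Origin: its centre; y axis: along the rod. Seated in the groove its centre is 41 mm and its top 53 mm above the worktop, 19 mm above the rail's top. Slides with little friction (under 5 N)
- slim_rod: the slimmer rod: plain round aluminium, 14 mm in diameter, 120 mm long, lying in the other groove. Origin: centre of the rod; its y axis is the rod's axis. Its centre is 34 mm above the worktop, its top 41 mm
Things that resemble listed ones, but are neither listed nor needed, are in the scene too. Leave any brown look-alike of the thick_rod alone.

How it is judged:
By the outcome, as a careful person would: the job done as asked, in the order asked, and still so for the second after the job is handed in, with the robot touching nothing.
It also fails if it takes over 26 s, if anything falls off the work surface, if the arm or the gripper's body presses on something with over 40 N, if the wrist force passes 120 N, or if a joint passes its speed limit or range.

## Working session

There is one attempt and no reset: what is moved stays moved. The work goes in short steps, Python scripts to look and compute and a tool call to move; the robot and the scene stay as the last step left them, time stands still between calls to the robot, and variables do not carry over. Pictures are saved under pics/ and viewed, and the job is handed in when it is done.

Besides the shell and the picture viewer there is one more tool, called after ">>>" as a command line: name --argument value ..., lists and objects as JSON in quotes. move_arm: Moves the arm, as the interface text tells. Its arguments: {"type":"object","properties":{"rows":{"type":"array","items":{"type":"array","items":{"type":"array","items":{"type":"number"}}}},"grip":{"type":"number"},"newtons":{"type":"number"}},"required":["rows"]}

```bash
mkdir -p pics; ls; python3 - <<'E'
from bench import sensors, viewer, r
import cv2, numpy as np, pickle
for n in ["side","top"]:
    s=viewer.snapshot(n); pickle.dump(s,open(f"{n}.pkl","wb"))
    cv2.imwrite(f"pics/{n}0.png",s["color"][:,:,::-1])
    print(n,s["camera_matrix"],s["k1"],s["R"],s["t"])
print(sensors.sense(), r.tip_extent)
E
```

```text
pics
side [[460.10448935   0.         312.28036514]
 [  0.         460.10448935 198.43086133]
 [  0.           0.           1.        ]] 0.04215331606868939 [[ 0.90075435 -0.43414612 -0.01259915]
 [-0.26014871 -0.51606605 -0.8160873 ]
 [ 0.34779914  0.73837184 -0.5777913 ]] [-643.16015521   29.28590455  923.10181164]
top [[481.47079918   0.         321.595179  ]
 [  0.         481.47079918 206.60806406]
 [  0.           0.           1.        ]] -0.09819790043084199 [[-0.01049331 -0.99987512  0.01181705]
 [-0.98312272  0.00815748 -0.18276537]
 [ 0.18264615 -0.01353543 -0.98308554]] [-314.85779758  579.38244633  846.34724193]
{'time': 0.1, 'joint_pos': array([ 5.81898195e+01,  7.51209027e+00,  8.53225365e+01, -8.07421302e-04,
        8.72611885e+01, -4.89349406e+00]), 'qd': array([-0.03896503, -0.06338121, -0.08551116, -0.00541255, -0.07231045,
       -0.07156143]), 'joint_efforts': array([ 1.06197993e-03, -5.70950568e+01, -5.01939690e+01, -2.21779960e-04,
        8.14622326e-03,  6.51077085e-05]), 'tool_pos': array([271.32449191, 534.55163747, 204.94053539]), 'tcp_rot': array([-1.79904465e+02, -7.36990194e-03,  1.53083347e+02]), 'ft_force': array([ 0.40098724, -0.37566355, -0.14563418]), 'wrist_torque': array([-0.06861185, -0.01631485,  0.0423194 ]), 'finger_gap': 85.27244423649273} 8.0
```

View pics/side0.png

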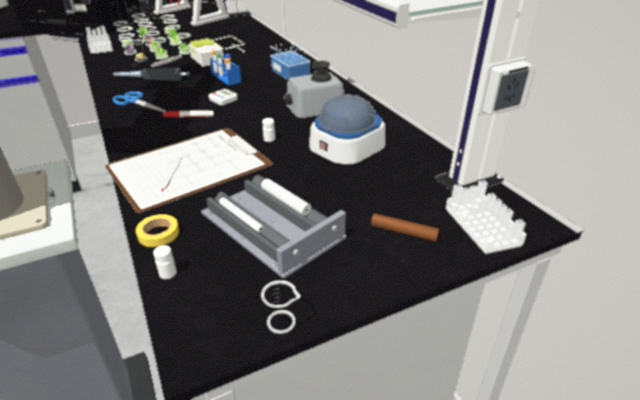

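View pics/top0.png

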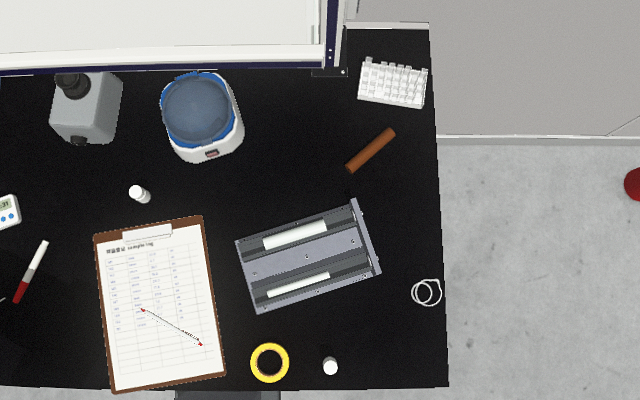

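The side picture shows the bench at about (275,220), with one rod at (285,195) and another at (241,213). The top picture shows the bench at (307,256), rods at (295,235) and (298,284), and the stop plate at the right end at (366,237).

Candidates for the thick rod in the top view:
- (295,235): white-silver and wider
- (298,284): silver and slimmer
- (370,150): the brown look-alike, lying off the bench

I'll check the choice in a close crop.

```bash
python3 - <<'E'
import cv2, pickle
a=pickle.load(open("top.pkl","rb"))["color"][185:325,225:395,::-1]
cv2.imwrite("pics/topcrop.png",cv2.resize(a,None,fx=4.2,fy=4.2,interpolation=cv2.INTER_CUBIC))
a=pickle.load(open("side.pkl","rb"))["color"][165:280,190:355,::-1]
cv2.imwrite("pics/sidecrop.png",cv2.resize(a,None,fx=4.5,fy=4.5,interpolation=cv2.INTER_CUBIC))
E
```

```text
(no output)
```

View pics/topcrop.png

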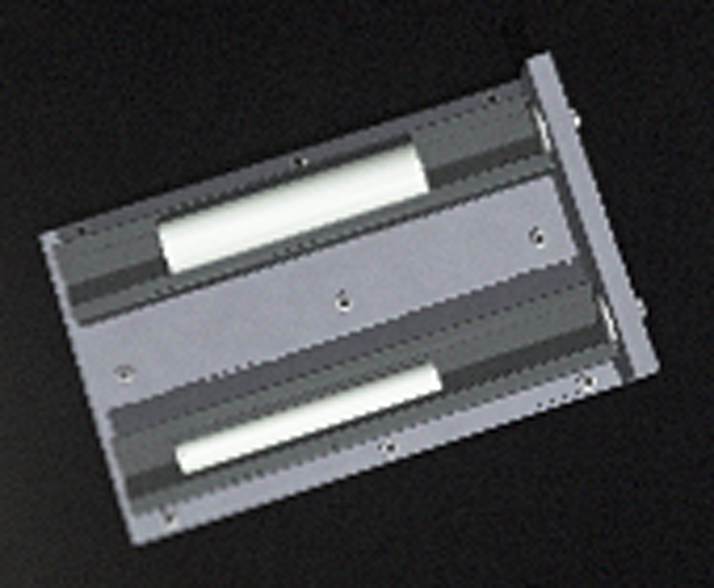

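View pics/sidecrop.png

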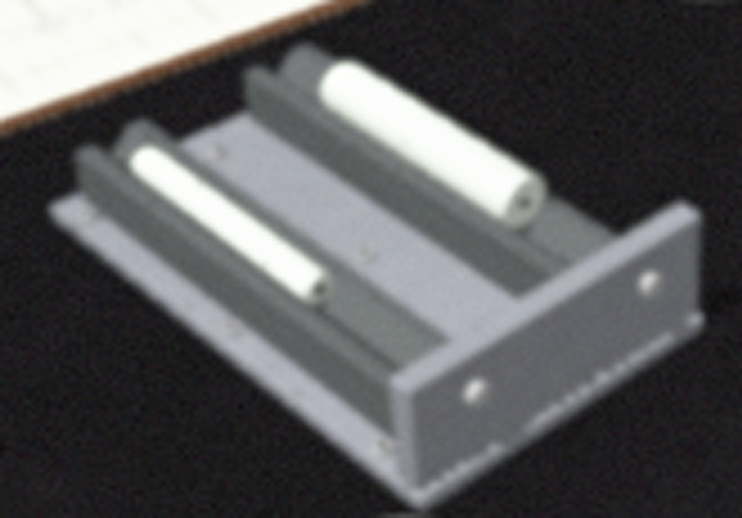

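The crops confirm it. The thick rod lies in the rail farther from the robot (bench x = -45), with its stop-side end at crop (420,168). The slim rod is in the nearer rail. Next I'll fit the bench pose and the rod's position.

```bash
cat > h.py <<'E'
import numpy as np, pickle, cv2
from scipy.optimize import least_squares
def proj(s,X):
    c=np.atleast_2d(X)@np.array(s["R"]).T+s["t"]; a=c[:,:2]/c[:,2:]
    a=a*(1+s["k1"]*(a**2).sum(1))[:,None]; K=s["camera_matrix"]
    return a*[K[0,0],K[1,1]]+[K[0,2],K[1,2]]
def b2w(p,X):
    c,s=np.cos(p[2]),np.sin(p[2]); X=np.atleast_2d(X).astype(float)
    return np.c_[X[:,0]*c-X[:,1]*s+p[0],X[:,0]*s+X[:,1]*c+p[1],X[:,2]]
E
python3 - <<'E'
from h import *
T=pickle.load(open("top.pkl","rb"));S=pickle.load(open("side.pkl","rb"))
cr=lambda P,f,o:(np.array(P)+.5)/f-.5+o
tB=[[-75,-125,8],[75,-125,8],[-75,125,58],[75,125,58]]; tP=cr([[42,237],[135,545],[549,53],[660,371]],4.2,[225,185])
sB=[[75,125,0],[75,125,58],[-75,125,58],[-75,125,0],[75,-125,8]]; sP=cr([[418,508],[410,385],[702,212],[702,322],[50,210]],4.5,[190,165])
ft=lambda p:(proj(T,b2w(p,tB))-tP).ravel(); fs=lambda p:(proj(S,b2w(p,sB))-sP).ravel()
p0=[550,0,np.pi]
for n,f in [("top",ft),("side",fs),("both",lambda p:np.r_[ft(p),fs(p)])]:
    o=least_squares(f,p0,loss="soft_l1"); print(n,o.x[:2],np.degrees(o.x[2]),np.round(f(o.x),1)); 
p=o.x; np.save("p.npy",p)
# overlay of model + rod fit
def rodpts(x,y,z,rad):
    t=np.linspace(0,2*np.pi,24,endpoint=False)
    return np.array([[x+rad*np.cos(a),y+e,z+rad*np.sin(a)] for e in(-60,60) for a in t])
# rod: silhouette ends by mask of bright pixels
for n,s in (("top",T),("side",S)):
    m=(s["color"].min(2)>130).astype(np.uint8)
    k,l,st,ce=cv2.connectedComponentsWithStats(m)
    for nm,x,z,rad in(("thick",-45,41,12),("slim",45,34,7)):
        best=None
        for y in np.arange(-65,48,.5):
            h=cv2.convexHull(np.round(proj(s,b2w(p,rodpts(x,y,z,rad)))*16).astype(np.int32))
            q=np.zeros(m.shape,np.uint8); cv2.fillConvexPoly(q,h,1,shift=4)
            mm=m.copy(); d=cv2.dilate(q,np.ones((3,3)))
            hb=cv2.convexHull(np.round(proj(s,b2w(p,np.r_[rodpts(x,-60,z,rad+3),rodpts(x,47,z,rad+3)]))).astype(np.int32)); R=np.zeros_like(m); cv2.fillConvexPoly(R,hb,1)
            iou=((m&R)&q).sum()/((m&R)|q).sum()
            if best is None or iou>best[0]: best=(iou,y)
        print(n,nm,best, "world",b2w(p,[x,best[1],z]))
print("thick target",b2w(p,[-45,47,41]))
for n,s,o,f,w in (("top",T,(225,185),4.2,"topcrop"),("side",S,(190,165),4.5,"sidecrop")):
    im=cv2.imread(f"pics/{w}.png")
    def L(A,B,c):
        a=(proj(s,b2w(p,[A,B]))-o+.5)*f-.5; cv2.line(im,*[tuple(map(int,v)) for v in a],c,1)
    for x in(-45,45):
        for e in(-18,-10,10,18): L([x+e,-118,34],[x+e,110,34],(0,255,255))
    for x in(-75,75): L([x,-125,8],[x,125,8],(0,255,0)); L([x,125,0],[x,125,58],(0,255,0))
    for y in(113,125): L([-75,y,58],[75,y,58],(0,0,255))
    cv2.imwrite(f"pics/{w}_ov.png",im)
E
```

```text
top [ 485.13401751 -289.50945311] 197.68272730251317 [-1.5 -0.2 -1.1  1.   1.1 -0.7  1.3 -0.1]
side [ 487.69371982 -284.51775867] 1637.6663660481863 [ 0.3 -0.2  0.3  1.   0.1 -0.2 -0.8  0.5 -0.2 -2. ]
both [ 486.03983785 -287.5054248 ] 197.80478260143994 [-2.6 -0.5 -2.1  0.6 -0.1 -1.3  0.2 -0.7  0.3  1.3  0.3  2.4  0.2  0.8
 -0.8  1.5 -0.8 -0.8]
top thick (np.float64(0.8639825897714908), np.float64(-6.0)) world [[ 527.04986342 -268.03293646   41.        ]]
top slim (np.float64(0.829443447037702), np.float64(-28.5)) world [[ 434.48058236 -274.13032954   34.        ]]
side thick (np.float64(0.7940503432494279), np.float64(-8.5)) world [[ 526.28542647 -265.65267678   41.        ]]
side slim (np.float64(0.7162162162162162), np.float64(-33.5)) world [[ 432.95170846 -269.36981018   34.        ]]
thick target [[ 543.25592677 -318.49444169   41.        ]]
```

```bash
python3 - <<'E'
from h import *
T=pickle.load(open("top.pkl","rb"));S=pickle.load(open("side.pkl","rb"))
cr=lambda P,f,o:(np.array(P)+.5)/f-.5+o
tP=cr([[42,237],[135,545],[549,53],[660,371]],4.2,[225,185])
sP=cr([[418,508],[410,385],[702,212],[702,322],[50,210]],4.5,[190,165])
tB=lambda Y:[[-75,-125,8],[75,-125,8],[-75,Y,58],[75,Y,58]]
sB=lambda Y:[[75,Y,0],[75,Y,58],[-75,Y,58],[-75,Y,0],[75,-125,8]]
for Y in(119,122,125):
  ft=lambda p:(proj(T,b2w(p,tB(Y)))-tP).ravel(); fs=lambda p:(proj(S,b2w(p,sB(Y)))-sP).ravel()
  for n,f in [("top",ft),("side",fs),("both",lambda p:np.r_[ft(p),fs(p)])]:
    o=least_squares(f,[486,-287,np.pi*1.1]); print(Y,n,o.x[:2],np.degrees(o.x[2]),round(o.cost,2),np.round(f(o.x),1))
  np.save(f"p{Y}.npy",o.x)
p=np.load("p122.npy")
for n,s,o,f,w in (("top",T,(225,185),4.2,"topcrop"),("side",S,(190,165),4.5,"sidecrop")):
    im=cv2.imread(f"pics/{w}.png")
    def L(A,B,c):
        a=(proj(s,b2w(p,[A,B]))-o+.5)*f-.5; cv2.line(im,*[tuple(map(int,v)) for v in a],c,1)
    for x in(-45,45):
        for e in(-18,-10,10,18): L([x+e,-118,34],[x+e,110,34],(0,255,255))
    for x in(-75,75): L([x,-125,8],[x,125,8],(0,255,0)); L([x,122,0],[x,122,58],(0,255,0))
    for y in(110,122): L([-75,y,58],[75,y,58],(0,0,255))
    cv2.imwrite(f"pics/{w}_ov2.png",im)
E
```

```text
119 top [ 486.11990519 -292.55383745] 197.68785192351223 0.62 [ 0.  -0.7  0.5  0.5 -0.3 -0.3 -0.1  0.4]
119 side [ 488.63481825 -290.02334781] 198.04193365021825 1.8 [ 0.4 -0.2  0.3  1.  -0.3 -0.5 -1.2  0.2  0.7 -0.3]
119 both [ 487.39806122 -291.68073626] 197.993360389617 5.85 [-0.5 -0.9  0.3  0.1 -1.1 -1.2 -0.6 -0.7 -0.   0.7 -0.   1.8 -0.5  0.3
 -1.3  1.   0.4  0.2]
122 top [ 485.67769791 -291.07765426] 197.68610318181666 1.06 [-0.7 -0.4 -0.3  0.7  0.4 -0.5  0.6  0.1]
122 side [ 487.97707497 -287.4412279 ] 197.959192949222 1.88 [ 0.4 -0.1  0.4  1.  -0.1 -0.3 -1.   0.3  0.1 -1. ]
122 both [ 486.73406686 -289.72700003] 197.9396074310121 7.32 [-1.5 -0.6 -0.8  0.4 -0.6 -1.3 -0.1 -0.8  0.3  1.   0.2  2.1 -0.1  0.5
 -1.   1.3 -0.2 -0.2]
125 top [ 485.23646452 -289.60192023] 197.6843451969034 4.01 [-1.5 -0.2 -1.1  1.   1.1 -0.7  1.3 -0.1]
125 side [ 487.33052764 -284.8519173 ] 197.87331089525625 2.91 [ 0.5 -0.   0.5  1.1  0.1 -0.2 -0.8  0.5 -0.5 -1.7]
125 both [ 486.07467124 -287.76930063] 197.8847754743257 12.92 [-2.5 -0.4 -1.9  0.7 -0.1 -1.4  0.4 -0.8  0.5  1.3  0.5  2.4  0.3  0.8
 -0.7  1.6 -0.8 -0.7]
```

```bash
python3 -c "
import cv2,numpy as np
a=cv2.imread('pics/topcrop_ov2.png');b=cv2.imread('pics/sidecrop_ov2.png')
b=cv2.copyMakeBorder(b,0,a.shape[0]-b.shape[0],0,0,cv2.BORDER_CONSTANT) if b.shape[0]<a.shape[0] else b
cv2.imwrite('pics/ov2.png',cv2.resize(np.hstack([a,b]),(800,int(800*a.shape[0]/(a.shape[1]+b.shape[1]))))) "
```

```text
(no output)
```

View pics/topcrop_ov2.png

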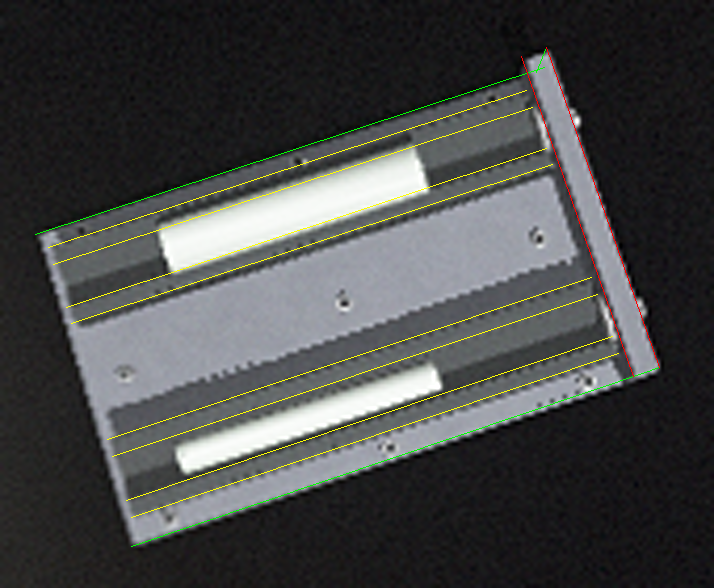

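View pics/sidecrop_ov2.png

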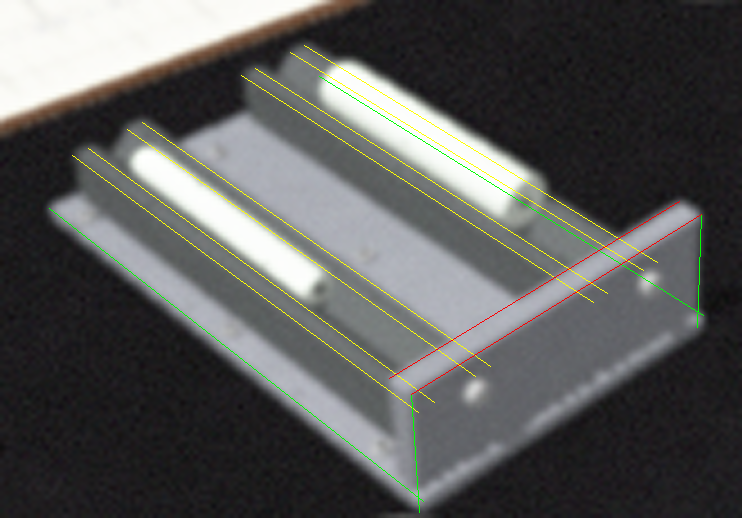

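The overlay fits within about 1 px. The base, rails, stop plate and rods all match their given sizes. Rod centres are next, then the shift in tool axes for a push from behind with shut fingers. The rail top at 34 mm leaves too little pad for a grasp, and pushing keeps the rod down in the groove.

```bash
cat > rod.py <<'E'
from h import *
def ends(s,p,x,z,rad,thr=130):
    # bright mask centroid-extent along the rod: fit y by IoU
    m=(s["color"].min(2)>thr).astype(np.uint8)
    t=np.linspace(0,2*np.pi,24,endpoint=False)
    cyl=lambda y,r,h:np.array([[x+r*np.cos(a),y+e,z+r*np.sin(a)] for e in(-h,h) for a in t])
    R=np.zeros_like(m); cv2.fillConvexPoly(R,cv2.convexHull(np.round(proj(s,b2w(p,np.r_[cyl(-40,rad+2,60),cyl(30,rad+2,60)]))).astype(np.int32)),1)
    best=(0,0)
    for y in np.arange(-60,55,.5):
        q=np.zeros_like(m); cv2.fillConvexPoly(q,cv2.convexHull(np.round(proj(s,b2w(p,cyl(y,rad,60)))*16).astype(np.int32)),1,shift=4)
        i=((m&R)&q).sum()/((m&R)|q).sum(); best=max(best,(i,y))
    return best
E
python3 - <<'E'
from rod import *
from scipy.spatial.transform import Rotation as Ro
p=np.load("p122.npy"); d={n:pickle.load(open(n+".pkl","rb")) for n in("top","side")}
for n in d:
    print(n,"thick",ends(d[n],p,-45,41,12),"slim",ends(d[n],p,45,34,7))
R0=Ro.from_euler("xyz",[-180,0,153.08],degrees=True)
P0=np.array([271.6,535.0,205.9])
for by in(-95,-90,-80):
    for z in(120,47):
        W=b2w(p,[-45,by,z])[0]; print(by,W,"tool shift",R0.inv().apply(W-P0), np.hypot(*W[:2]))
yaw=np.degrees(p[2])-90
print("yaw",yaw,(R0.inv()*Ro.from_euler("xyz",[-180,0,yaw],degrees=True)).as_rotvec(degrees=True))
E
```

```text
top thick (np.float64(0.9073226544622426), np.float64(-8.5)) slim (np.float64(0.8471454880294659), np.float64(-28.5))
side thick (np.float64(0.8675), np.float64(-10.5)) slim (np.float64(0.770197486535009), np.float64(-36.0))
-95 [ 500.28487923 -185.48509154  120.        ] tool shift [-530.10120911 -538.8768405    85.9       ] 533.5631917311068
-95 [ 500.28487923 -185.48509154   47.        ] tool shift [-530.10120911 -538.8768405   158.9       ] 533.5631917311068
-90 [ 501.82495104 -190.24200008  120.        ] tool shift [-533.62806924 -542.42102695   85.9       ] 536.6752277516181
-90 [ 501.82495104 -190.24200008   47.        ] tool shift [-533.62806924 -542.42102695  158.9       ] 536.6752277516181
-80 [ 504.90509467 -199.75581715  120.        ] tool shift [-540.68178952 -549.50939984   85.9       ] 542.9839234325284
-80 [ 504.90509467 -199.75581715   47.        ] tool shift [-540.68178952 -549.50939984  158.9       ] 542.9839234325284
yaw 107.93960743101209 [-7.24826069e-31  5.52810373e-15  4.51403926e+01]
```

>>> move_arm --rows '[[[-0.528, -0.537, 0.03, 0, 0, 45.1], [-0.528, -0.537, 0.03, 0, 0, 45.1], [-0.528, -0.537, 0.03, 0, 0, 45.1], [-0.528, -0.537, 0.03, 0, 0, 45.1], [-0.528, -0.537, 0.03, 0, 0, 45.1], [-0.528, -0.537, 0.03, 0, 0, 45.1], [-0.528, -0.537, 0.03, 0, 0, 45.1], [-0.528, -0.537, 0.03, 0, 0, 45.1], [-0.528, -0.537, 0.03, 0, 0, 45.1], [-0.528, -0.537, 0.03, 0, 0, 45.1], [-0.528, -0.537, 0.03, 0, 0, 45.1], [-0.528, -0.537, 0.03, 0, 0, 45.1], [-0.528, -0.537, 0.03, 0, 0, 45.1], [-0.528, -0.537, 0.03, 0, 0, 45.1], [-0.528, -0.537, 0.03, 0, 0, 45.1], [-0.528, -0.537, 0.03, 0, 0, 45.1], [-0.528, -0.537, 0.03, 0, 0, 45.1], [-0.528, -0.537, 0.03, 0, 0, 45.1], [-0.528, -0.537, 0.03, 0, 0, 45.1], [-0.528, -0.537, 0.03, 0, 0, 45.1]]]' --grip 0 --newtons 20

```text
time: 2.1
tool_pos: [499.4, -181.6, 176.3]
tcp_rot: [180.0, 0.0, 108.1]
ft_force: [0.3, 0.2, 0.3]
finger_gap: -0.0
```

```bash
python3 - <<'E'
from h import *
from bench import sensors, viewer, r
p=np.load("p122.npy"); q=sensors.sense(); print(r.tip_extent)
c,s=np.cos(p[2]),np.sin(p[2]); d=q["tool_pos"][:2]-p[:2]; print(d@[c,s],d@[-s,c],q["tool_pos"][2])
a=viewer.snapshot("side"); pickle.dump(a,open("side1.pkl","wb")); im=cv2.resize(a["color"][100:290,150:400,::-1],None,fx=3,fy=3,interpolation=cv2.INTER_CUBIC); cv2.imwrite("pics/side1.png",im)
E
```

```text
8.0
-45.32731434449149 -99.00543671974134 176.2548263458018
```

View pics/side1.png

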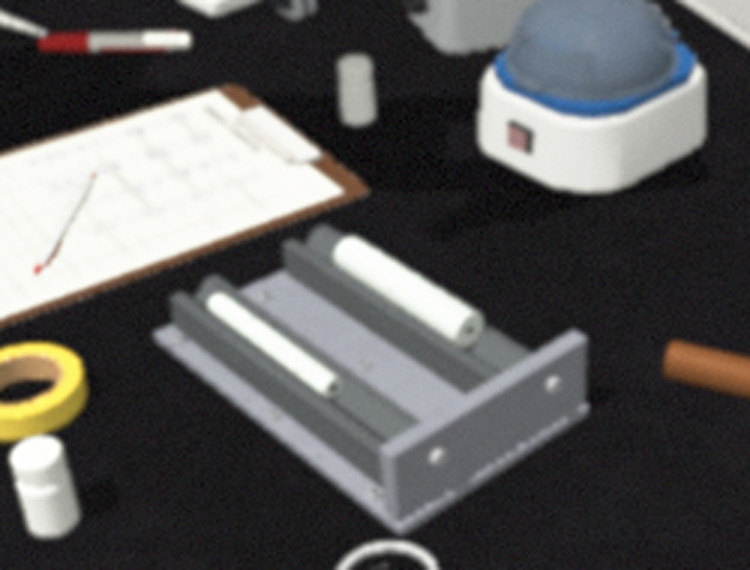

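The arm is not drawn in the pictures, so finger contact has to come from arm readings and force. The rod lies unchanged with its stop end at crop (465,328). The TCP is at bench (-45,-99), about 19 mm behind the rod's rear end allowing for the pads. Descending to z = 47 puts the fingertips at 39, above the rail top at 34.

>>> move_arm --rows '[[[0, 0, 0.04, 0, 0, 0], [0, 0, 0.08, 0, 0, 0], [0, 0, 0.11, 0, 0, 0], [0, 0, 0.122, 0, 0, 0], [0, 0, 0.129, 0, 0, 0], [0, 0, 0.129, 0, 0, 0], [0, 0, 0.129, 0, 0, 0]]]'

```text
time: 2.85
tool_pos: [500.6, -183.4, 48.8]
tcp_rot: [179.9, 0.1, 108.0]
ft_force: [0.2, -0.1, -0.3]
finger_gap: 0.1
```

>>> move_arm --rows '[[[-0.004, 0, 0.001, 0, 0, 0], [-0.008, 0, 0.001, 0, 0, 0], [-0.011, 0, 0.001, 0, 0, 0], [-0.014, 0, 0.001, 0, 0, 0], [-0.016, 0, 0.001, 0, 0, 0], [-0.018, 0, 0.001, 0, 0, 0], [-0.02, 0, 0.001, 0, 0, 0], [-0.022, 0, 0.001, 0, 0, 0], [-0.025, 0, 0.001, 0, 0, 0], [-0.028, 0, 0.001, 0, 0, 0], [-0.031, 0, 0.001, 0, 0, 0], [-0.034, 0, 0.001, 0, 0, 0], [-0.037, 0, 0.001, 0, 0, 0], [-0.04, 0, 0.001, 0, 0, 0]]]'

```text
time: 4.25
tool_pos: [511.7, -221.2, 45.9]
tcp_rot: [180.0, 0.0, 108.0]
ft_force: [-0.4, -1.1, -0.5]
finger_gap: 0.3
```

```bash
cat > look.py <<'E'
import sys
from rod import *
from bench import sensors, viewer
p=np.load("p122.npy"); q=sensors.sense()
c,s=np.cos(p[2]),np.sin(p[2]); d=q["tool_pos"][:2]-p[:2]; f=q["ft_force"]
print("t",q["time"],"bench tcp",d@[c,s],d@[-s,c],q["tool_pos"][2],"force bench",f[:2]@[c,s],f[:2]@[-s,c],f[2])
ims=[]
for n in("top","side"):
    a=viewer.snapshot(n); print(n,"thick",ends(a,p,-45,41,12),"slim",ends(a,p,45,34,7))
    o=(190,165,165,130) if n=="side" else (225,185,170,140)
    ims.append(cv2.resize(a["color"][o[1]:o[1]+o[3],o[0]:o[0]+o[2],::-1],(400,330),interpolation=cv2.INTER_CUBIC))
cv2.imwrite("pics/%s.png"%sys.argv[1],np.hstack(ims))
E
python3 look.py l1
```

```text
t 4.25 bench tcp -44.9008373897251 -57.53716601715875 45.89596542058555 force bench 0.7368374870149529 0.8760543664317841 -0.45790421273443327
top thick (np.float64(0.5655664585191793), np.float64(-8.5)) slim (np.float64(0.85451197053407), np.float64(-28.5))
side thick (np.float64(0.8621553884711779), np.float64(-10.5)) slim (np.float64(0.7678571428571429), np.float64(-36.0))
```

View pics/l1.png

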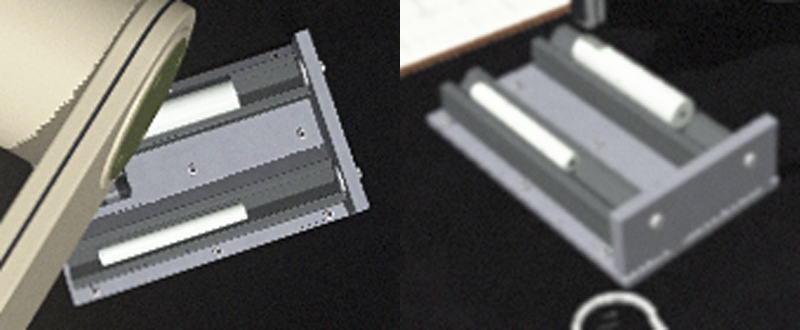

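```bash
python3 - <<'E'
from h import *
from bench import viewer,sensors
for n in("top","side"):
    a=viewer.snapshot(n); cv2.imwrite(f"pics/full_{n}2.png",a["color"][:,:,::-1]); pickle.dump(a,open(n+"2.pkl","wb"))
    t=sensors.sense()["tool_pos"]; print(n,proj(a,t),proj(a,t-[0,0,8]), np.abs(a["R"]-pickle.load(open(n+".pkl","rb"))["R"]).max(), a["t"])
a=a["color"][140:230,210:320,::-1]
cv2.imwrite("pics/side2crop.png",cv2.resize(a,None,fx=6,fy=6,interpolation=cv2.INTER_CUBIC))
E
```

```text
top [[268.79524264 242.01871606]] [[269.20342032 242.48738248]] 0.0 [-314.85779758  579.38244633  846.34724193]
side [[268.35050561 184.68239045]] [[268.6237273  188.03251173]] 0.0 [-643.16015521   29.28590455  923.10181164]
```

View pics/full_side2.png

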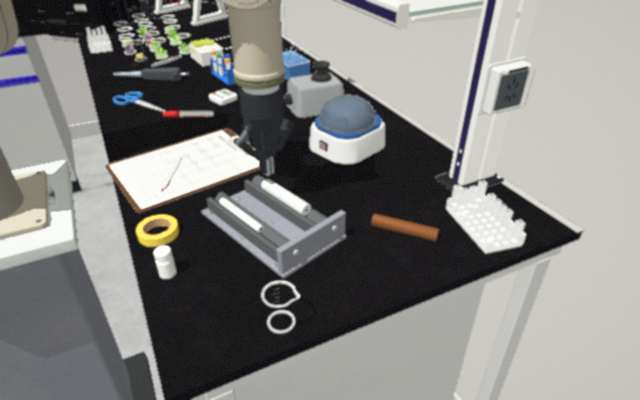

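View pics/side2crop.png

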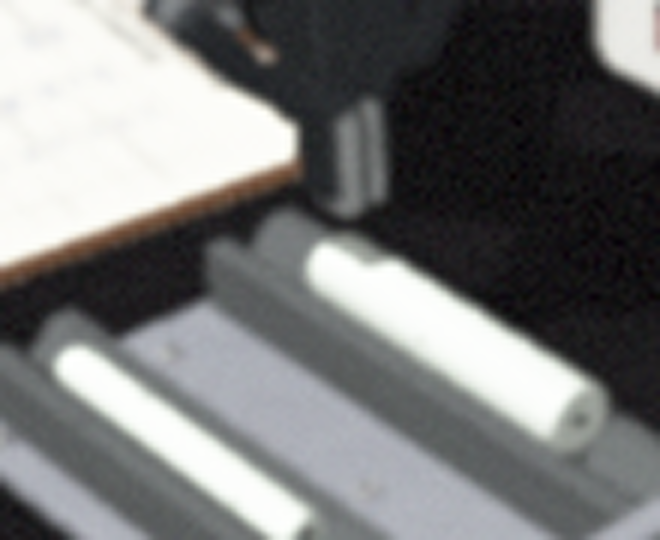

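The fingertips appear at about (268,176) in the side view, but the readings predict (268.6,188). The rod has not moved, and there is a finger shadow on its rear end. I'll check whether the picture lags or the fingertips really stand higher.

```bash
python3 - <<'E'
from h import *
from bench import viewer,sensors
p=np.load("p122.npy")
a0=pickle.load(open("side2.pkl","rb"))
print("t0",sensors.sense()["time"],sensors.sense()["tool_pos"],sensors.sense()["ft_force"])
for n in("side","side"):
    a=viewer.snapshot(n); print(np.abs(a["color"].astype(int)-a0["color"]).mean((0,1)), np.abs(cv2.blur(a["color"],(7,7)).astype(int)-cv2.blur(a0["color"],(7,7))).max())
b=viewer.snapshot("top"); cv2.imwrite("pics/top3.png",b["color"][100:330,150:400][:,:,::-1].repeat(2,0).repeat(2,1)); cv2.imwrite("pics/side3.png",cv2.resize(a["color"][140:230,210:320,::-1],None,fx=6,fy=6,interpolation=cv2.INTER_CUBIC))
print(sensors.sense())
for by in(-98,-80,-57):
  for z in(38,50,60,70,80): print(by,z,proj(a,b2w(p,[-45,by,z]))[0])
E
```

```text
t0 4.45 [ 511.61957864 -220.91430777   45.85091576] [-0.30723251 -0.1010893   0.18514425]
[1.98264453 2.03104687 1.98008203] 6
[1.98774219 2.03395313 1.98432031] 8
{'time': 4.6, 'joint_pos': array([-2.86125011e+01,  8.69616924e+00,  1.01275468e+02,  4.07168418e-03,
        7.00371220e+01, -4.66015828e+01]), 'qd': array([-0.03492609, -0.02164046, -0.01628881, -0.06212209, -0.07322029,
        0.05291854]), 'joint_efforts': array([-5.99827920e-02, -5.33883011e+01, -4.54972458e+01, -3.55885699e-03,
       -9.30120041e-04,  2.46208774e-04]), 'tool_pos': array([ 511.60119569, -220.72674038,   45.84484715]), 'tcp_rot': array([-1.79996763e+02, -8.99348600e-03,  1.07987691e+02]), 'ft_force': array([-0.11842666, -0.42758027, -0.23198653]), 'wrist_torque': array([ 0.01904751,  0.03930368, -0.04702766]), 'finger_gap': 0.011049451282693164}
-98 38 [256.17133678 180.11928524]
-98 50 [255.67683172 175.14946534]
-98 60 [255.25861503 170.9505593 ]
-98 70 [254.83469622 166.69832628]
-98 80 [254.40494932 162.39164988]
-80 38 [261.68945788 183.57433856]
-80 50 [261.23145023 178.5737897 ]
-80 60 [260.8440511  174.34834386]
-80 70 [260.45132376 170.06869361]
-80 80 [260.05314943 165.73369338]
-57 38 [268.92493135 188.10510314]
-57 50 [268.51607444 183.06492872]
-57 60 [268.17019287 178.80523548]
-57 70 [267.81950165 174.49018347]
-57 80 [267.46389235 170.11858825]
```

View pics/side3.png

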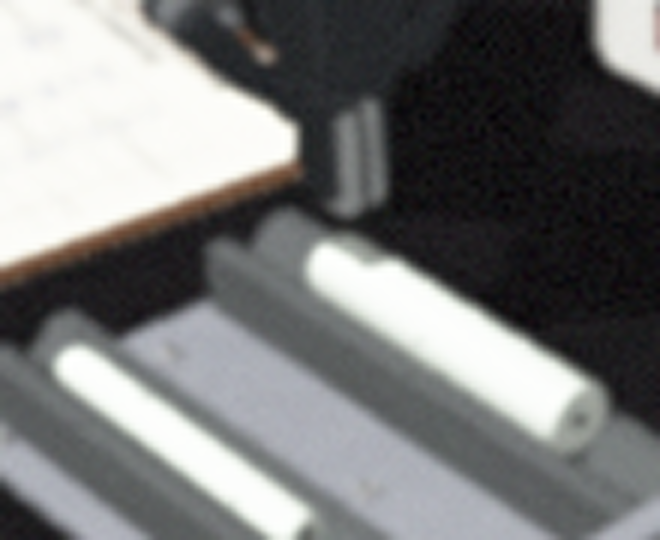

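View pics/top3.png

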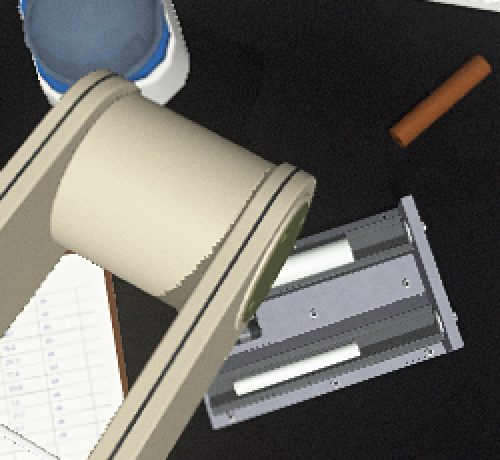

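Pictures do not lag: they are identical 0.15 s apart. The shadow on the rod lies right under the fingers, at bench y about -57. So the horizontal position is right, and the fingertips stand about 28 mm higher than the readings imply. The force is about 0 and the rod is unmoved. I'll back off behind the rod and measure the real tip height before descending further.

>>> move_arm --rows '[[[0.012, 0, 0, 0, 0, 0], [0.03, 0, 0, 0, 0, 0], [0.042, 0, 0, 0, 0, 0], [0.042, 0, 0, 0, 0, 0], [0.042, 0, 0, 0, 0, 0]]]'

```text
time: 5.1
tool_pos: [498.8, -180.7, 46.1]
tcp_rot: [180.0, 0.0, 108.0]
ft_force: [-0.5, -0.3, 0.3]
finger_gap: 0.0
```

```bash
python3 - <<'E'
from h import *
from bench import viewer,sensors
p=np.load("p122.npy"); q=sensors.sense(); t=q["tool_pos"]; c,s=np.cos(p[2]),np.sin(p[2]); d=t[:2]-p[:2]
print(q["time"],t,d@[c,s],d@[-s,c],q["ft_force"])
a=viewer.snapshot("side"); im=cv2.resize(a["color"][130:220,200:310,::-1],None,fx=7,fy=6,interpolation=cv2.INTER_CUBIC)
im=cv2.convertScaleAbs(im,alpha=1.6,beta=10)
for dz,col in((-8,(0,0,255)),(20,(0,255,0))):
    u=proj(a,t+[0,0,dz])[0]; print(dz,u); cv2.circle(im,(int((u[0]-200)*7),int((u[1]-130)*6)),4,col,1)
cv2.imwrite("pics/s4.png",im)
b=viewer.snapshot("top"); im=cv2.resize(b["color"][185:325,205:375,::-1],None,fx=4.2,fy=4.2,interpolation=cv2.INTER_CUBIC); im=cv2.convertScaleAbs(im,alpha=1.5,beta=10); cv2.imwrite("pics/t4.png",im)
E
```

```text
5.1 [ 498.81895911 -180.70391837   46.08792333] -45.07802041795403 -100.0002451471669 [-0.46261341 -0.34468768  0.33005888]
-8 [255.59238278 179.6893664 ]
20 [254.4171368  167.98292044]
```

View pics/s4.png

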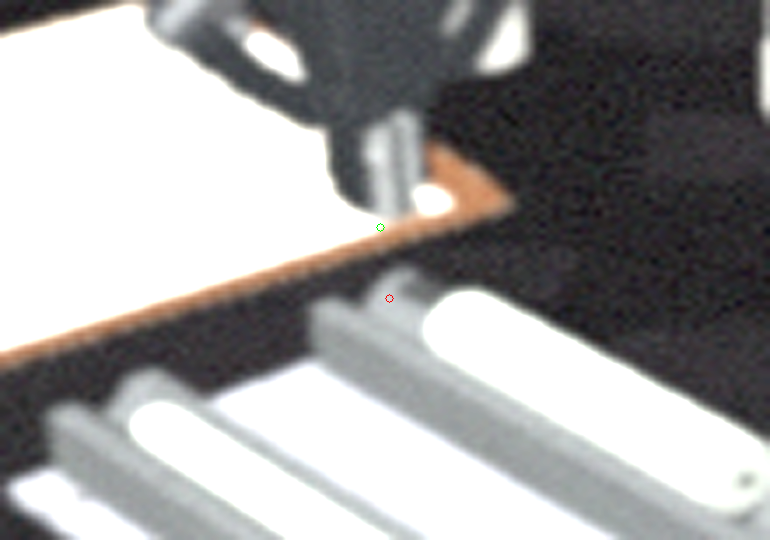

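View pics/t4.png

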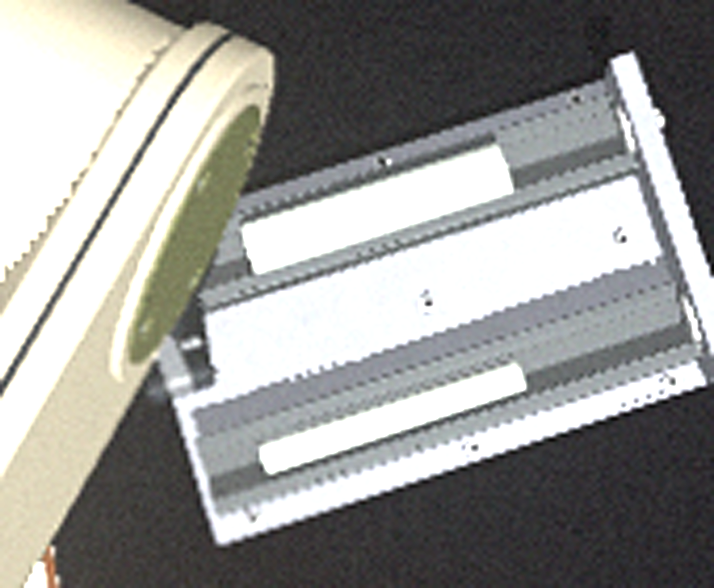

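>>> move_arm --rows '[[[0, 0, 0.002, 0, 0, 0], [0, 0, 0.004, 0, 0, 0], [0, 0, 0.006, 0, 0, 0], [0, 0, 0.006, 0, 0, 0]]]'

```text
time: 5.6
tool_pos: [498.3, -180.9, 39.3]
tcp_rot: [-180.0, -0.0, 108.0]
ft_force: [-0.5, -0.3, 0.7]
finger_gap: 0.2
```

The nominal tip is at 31 mm, below the rail top, with no contact force. That confirms the tips are higher than stated. I'll continue in small steps.

>>> move_arm --rows '[[[0, 0, 0.003, 0, 0, 0], [0, 0, 0.006, 0, 0, 0], [0, 0, 0.009, 0, 0, 0], [0, 0, 0.009, 0, 0, 0], [0, 0, 0.009, 0, 0, 0]]]'

```text
time: 6.1
tool_pos: [498.6, -180.9, 30.7]
tcp_rot: [-180.0, -0.0, 108.0]
ft_force: [0.4, -0.4, -0.0]
finger_gap: -0.4
```

```bash
cat > look2.py <<'E'
import sys
from rod import *
from bench import viewer,sensors
p=np.load("p122.npy"); q=sensors.sense(); t=q["tool_pos"]; c,s=np.cos(p[2]),np.sin(p[2]); d=t[:2]-p[:2]; f=q["ft_force"]
print(round(q["time"],2),"bench tcp",d@[c,s],d@[-s,c],t[2],"F bench",f[:2]@[c,s],f[:2]@[-s,c],f[2])
a=viewer.snapshot("side"); print("thick",ends(a,p,-45,41,12),"slim",ends(a,p,45,34,7))
im=cv2.resize(a["color"][140:230,200:310,::-1],None,fx=7,fy=6,interpolation=cv2.INTER_CUBIC)
im=cv2.convertScaleAbs(im,alpha=1.3,beta=10)
cv2.imwrite(f"pics/{sys.argv[1]}.png",im)
E
python3 look2.py s5
```

```text
6.1 bench tcp -44.77558619894631 -99.9162997150318 30.74286733802542 F bench -0.2505923116395766 0.48802145942483494 -0.01098148906022664
thick (np.float64(0.8707653701380176), np.float64(-10.5)) slim (np.float64(0.776386404293381), np.float64(-36.0))
```

View pics/s5.png

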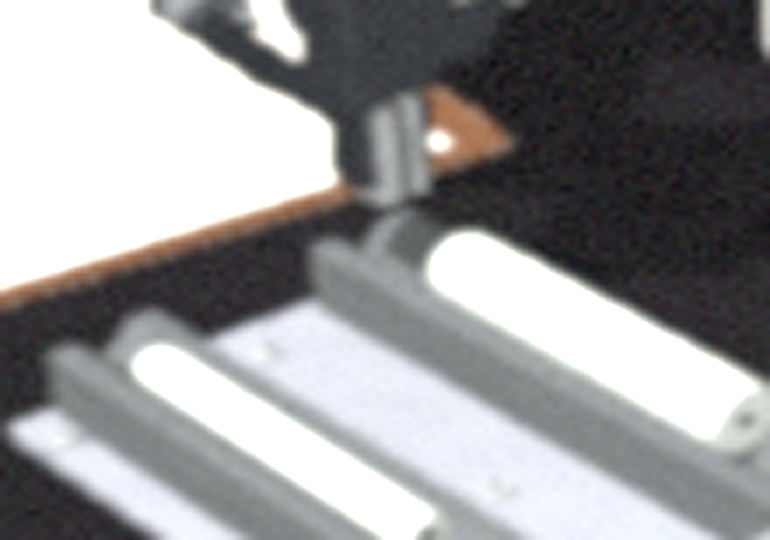

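The tips show at (256.4,174), roughly 15 mm above the rail. I'll descend 9 mm more and re-check.

>>> move_arm --rows '[[[0, 0, 0.003, 0, 0, 0], [0, 0, 0.006, 0, 0, 0], [0, 0, 0.009, 0, 0, 0], [0, 0, 0.009, 0, 0, 0], [0, 0, 0.009, 0, 0, 0]]]'

```text
time: 6.65
tool_pos: [498.5, -180.9, 21.7]
tcp_rot: [-180.0, -0.0, 108.0]
ft_force: [-0.5, 0.2, 0.2]
finger_gap: 0.0
```

```bash
python3 look2.py s6
```

```text
6.65 bench tcp -44.73747683422512 -99.9526688075524 21.675996299204506 F bench 0.4260672782779305 -0.32029909407547524 0.1976665422978015
thick (np.float64(0.877038895859473), np.float64(-10.5)) slim (np.float64(0.7690941385435168), np.float64(-36.0))
```

View pics/s6.png

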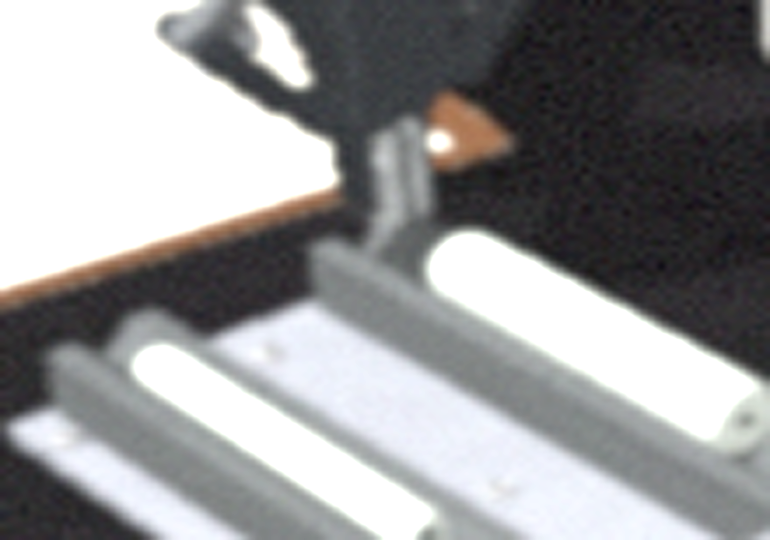

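The finger now overlaps the rail end at (390,235), with tips just above the rail at z of about 40 and no force. That height suits the push. I'll push gently, then look.

>>> move_arm --rows '[[[-0.003, 0, 0, 0, 0, 0], [-0.006, 0, 0, 0, 0, 0], [-0.01, 0, 0, 0, 0, 0], [-0.013, 0, 0, 0, 0, 0], [-0.016, 0, 0, 0, 0, 0], [-0.019, 0, 0, 0, 0, 0], [-0.022, 0, 0, 0, 0, 0], [-0.025, 0, 0, 0, 0, 0], [-0.028, 0, 0, 0, 0, 0], [-0.031, 0, 0, 0, 0, 0], [-0.034, 0, 0, 0, 0, 0]]]'

```text
time: 7.8
tool_pos: [509.2, -213.4, 21.8]
tcp_rot: [-180.0, -0.0, 108.0]
ft_force: [-1.2, 1.4, 0.6]
finger_gap: -0.1
```

```bash
python3 look2.py s7
```

```text
7.8 bench tcp -44.85031574680933 -65.68555494197633 21.832363352523824 F bench 0.6827105329027305 -1.732516039672292 0.6263761213049742
thick (np.float64(0.8728606356968215), np.float64(2.0)) slim (np.float64(0.7714285714285715), np.float64(-36.0))
```

View pics/s7.png

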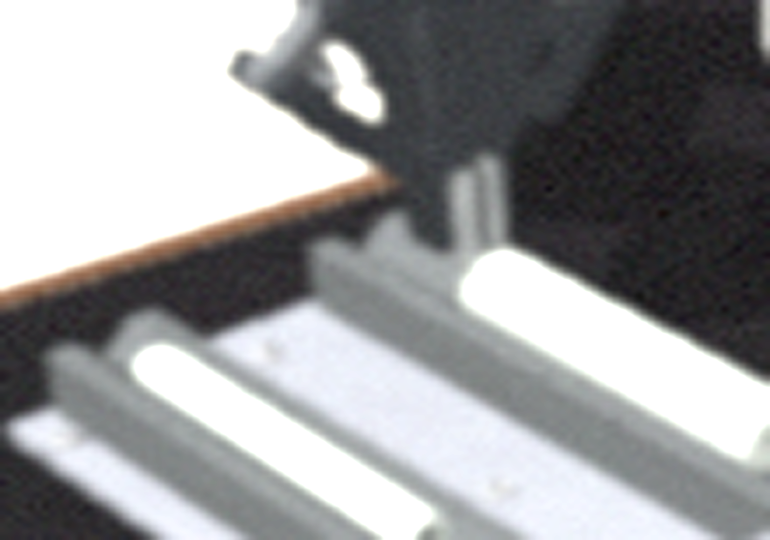

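The rod is sliding, moved 12.5 mm with its rear end at (470,290), at about 1.7 N. The slim rod is still. About 44 mm remains.

>>> move_arm --rows '[[[-0.002, 0, 0, 0, 0, 0], [-0.005, 0, 0, 0, 0, 0], [-0.008, 0, 0, 0, 0, 0], [-0.011, 0, 0, 0, 0, 0], [-0.014, 0, 0, 0, 0, 0], [-0.017, 0, 0, 0, 0, 0], [-0.02, 0, 0, 0, 0, 0], [-0.023, 0, 0, 0, 0, 0], [-0.026, 0, 0, 0, 0, 0], [-0.029, 0, 0, 0, 0, 0], [-0.032, 0, 0, 0, 0, 0], [-0.034, 0, 0, 0, 0, 0], [-0.036, 0, 0, 0, 0, 0]]]'

```text
time: 9.15
tool_pos: [520.4, -247.7, 21.9]
tcp_rot: [180.0, 0.0, 108.0]
ft_force: [-0.7, 1.5, 0.9]
finger_gap: 0.1
```

```bash
python3 look.py l8
```

```text
t 9.15 bench tcp -44.96039026047173 -29.64417994201218 21.90669612895517 force bench 0.16795153546198288 -1.6192728774449292 0.8704085464113178
top thick (np.float64(0.6328413284132841), np.float64(29.5)) slim (np.float64(0.7602862254025045), np.float64(-28.5))
side thick (np.float64(0.9013563501849569), np.float64(33.0)) slim (np.float64(0.7706093189964157), np.float64(-36.0))
```

View pics/l8.png

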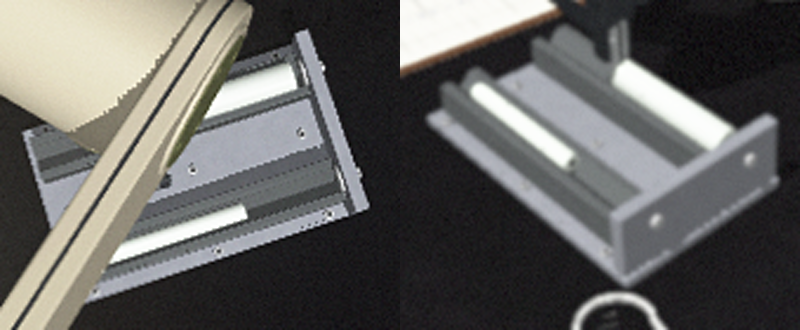

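The rod is a few millimetres short of the anvil, seen at (305,75) on the left. Continuing in small steps and watching the force.

>>> move_arm --rows '[[[-0.0015, 0, 0, 0, 0, 0], [-0.003, 0, 0, 0, 0, 0], [-0.0045, 0, 0, 0, 0, 0], [-0.006, 0, 0, 0, 0, 0]]]'

```text
time: 9.65
tool_pos: [522.2, -253.3, 21.9]
tcp_rot: [180.0, -0.0, 108.0]
ft_force: [-1.0, 0.6, -0.2]
finger_gap: 0.4
```

>>> move_arm --rows '[[[-0.001, 0, 0, 0, 0, 0], [-0.0015, 0, 0, 0, 0, 0]]]'

```text
time: 9.85
tool_pos: [522.5, -254.5, 21.9]
tcp_rot: [-180.0, -0.0, 108.0]
ft_force: [-2.0, 5.2, 2.6]
finger_gap: -0.2
```

>>> move_arm --rows '[[[-0.001, 0, 0, 0, 0, 0], [-0.0015, 0, 0, 0, 0, 0]]]'

```text
time: 10.05
tool_pos: [522.6, -254.6, 21.7]
tcp_rot: [-180.0, -0.2, 108.0]
ft_force: [-4.0, 10.8, 6.3]
finger_gap: 0.5
```

The force rises to 11.5 N while the TCP stays put, so the rod is against the stop. I'll back straight off and look.

>>> move_arm --rows '[[[0.001, 0, 0, 0, 0, 0], [0.002, 0, 0, 0, 0, 0], [0.004, 0, 0, 0, 0, 0], [0.008, 0, 0, 0, 0, 0], [0.014, 0, 0, 0, 0, 0], [0.022, 0, 0, 0, 0, 0], [0.03, 0, 0, 0, 0, 0], [0.03, 0, -0.03, 0, 0, 0], [0.03, 0, -0.07, 0, 0, 0], [0.05, 0, -0.12, 0, 0, 0], [0.09, 0, -0.16, 0, 0, 0], [0.14, 0, -0.18, 0, 0, 0], [0.19, 0, -0.18, 0, 0, 0], [0.24, 0, -0.18, 0, 0, 0], [0.28, 0, -0.18, 0, 0, 0], [0.3, 0, -0.18, 0, 0, 0], [0.3, 0, -0.18, 0, 0, 0]]]'

```text
time: 11.75
tool_pos: [429.3, 32.2, 202.0]
tcp_rot: [179.9, -0.0, 108.2]
ft_force: [0.4, -1.5, 0.3]
finger_gap: 0.0
```

```bash
python3 look.py l9; python3 - <<'E'
from h import *
from bench import viewer,sensors
a=viewer.snapshot("top")["color"][185:325,225:395,::-1]
cv2.imwrite("pics/t9.png",cv2.resize(a,None,fx=4.2,fy=4.2,interpolation=cv2.INTER_CUBIC))
a=viewer.snapshot("side")["color"][165:280,190:355,::-1]
cv2.imwrite("pics/s9.png",cv2.resize(a,None,fx=4.5,fy=4.5,interpolation=cv2.INTER_CUBIC))
E
```

```text
t 11.75 bench tcp -44.54971139020789 -323.937331179863 201.99104779858064 force bench 0.11252153284784883 1.4962452540184683 0.34005381597740153
top thick (np.float64(0.7763904653802497), np.float64(33.5)) slim (np.float64(0.8471454880294659), np.float64(-28.5))
side thick (np.float64(0.8686493184634448), np.float64(33.5)) slim (np.float64(0.7715827338129496), np.float64(-36.0))
```

View pics/t9.png

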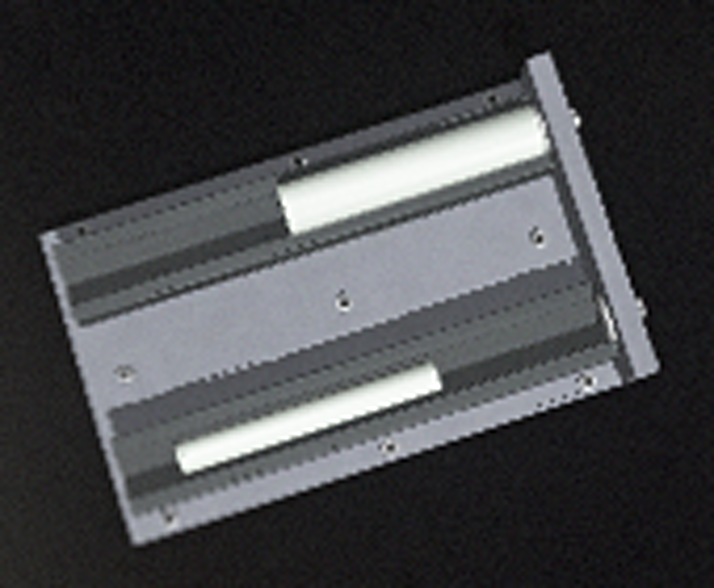

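View pics/s9.png

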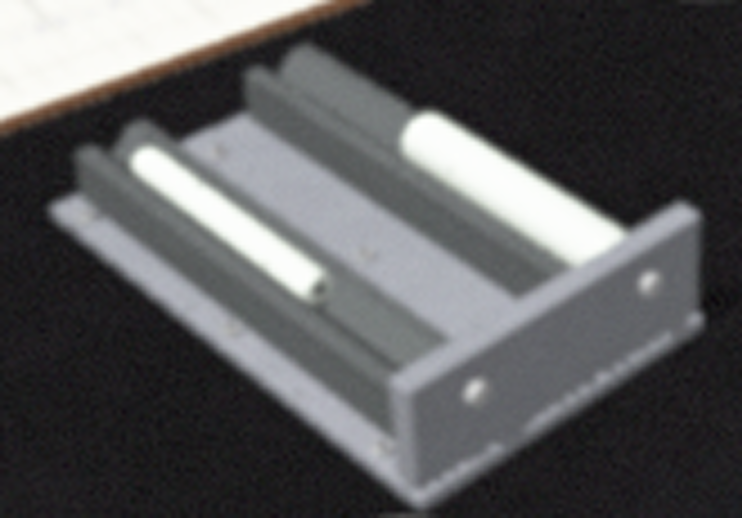

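Both views show the rod seated and up against the anvil, at top crop (545,130). My IoU region was clipped near the stop, so I'll repeat that check unclipped and zoom in on the contact.

```bash
sed -i 's/cyl(30,rad+2,60)/cyl(50,rad+2,60)/; s/cyl(-40,/cyl(-45,/' rod.py; python3 - <<'E'
from rod import *
from bench import viewer
p=np.load("p122.npy"); T=pickle.load(open("top.pkl","rb"))
a=viewer.snapshot("top"); b=viewer.snapshot("side")
for thr in(130,170): print([ends(x,p,-45,41,12,thr) for x in(T,a,b)])
A=np.vstack([T["color"][190:245,325:385],a["color"][190:245,325:385]])[:,:,::-1]
cv2.imwrite("pics/gap.png",cv2.resize(np.hstack([A[:55],A[55:]]),None,fx=6.5,fy=6.5,interpolation=cv2.INTER_NEAREST))
E
```

```text
[(np.float64(0.8930180180180181), np.float64(-8.5)), (np.float64(0.8902575587905935), np.float64(49.0)), (np.float64(0.8861209964412812), np.float64(42.0))]
[(np.float64(0.7902494331065759), np.float64(-8.5)), (np.float64(0.7927107061503417), np.float64(49.5)), (np.float64(0.8064118372379778), np.float64(42.0))]
```

View pics/gap.png

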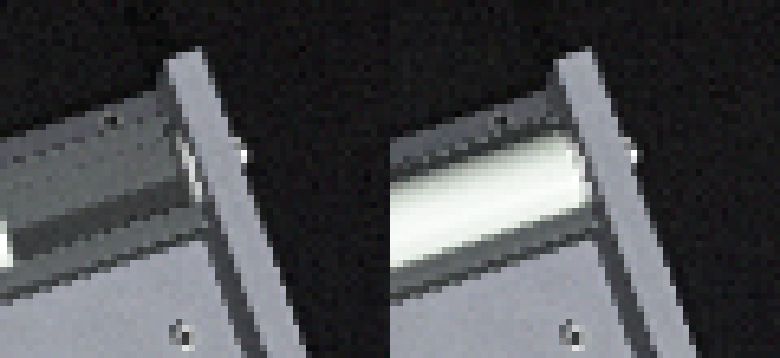

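No gap shows at the anvil, at about (585,180) in the right half of the picture. The gripper is clear, so I'm handing in.

```bash
python3 -c "
from bench import hand_in,sensors
print(sensors.sense()['time'],hand_in())"
```

```text
the job is handed in; nothing more can be done
12.05 None
```

I pushed the thicker rod along its groove from behind with shut fingers, about 56 mm, until it met the stop. I then backed the gripper straight off and up, and handed in at 12.05 s.

**Contact with the stop:** the wrist force rose from about 1.7 N to about 11.5 N while the tool stopped advancing. The last pictures show the rod down in its groove with no visible gap at the anvil. A gap under about 2 mm would not show in them.

**Slim rod:** it measured the same before and after, and I never went near it. I left the brown look-alike alone.

**Checks that disagreed:**
- **Fingertip height:** the tips were about 20 to 30 mm higher than the stated tool geometry implies. My first push therefore passed over the rod without touching it. I saw this in the side view, re-measured, came down in small steps and pushed again.
- **Final rod position:** the top view gave bench y = +49 mm and the side view +42 mm, against +47 mm expected. In the side view the stop plate hides the rod's end, so I relied on the force and the close-up.

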